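# Hang the discard pot in the rim notch

## Task

Pick up the white discard pot by its orange grip and hang it by its own steel hook over the raised steel rim along the near side of the blue bin, with the pot on the robot's side, outside the bin. The rim has one notch somewhere along it: with the hook riding on the rim, feel gently along for the notch until the hook drops fully home in it, then let go so that the pot hangs there still and upright. Never press hard on the bin or its rim, and leave the other things where they are.

Things in the scene. Friction and masses are not known exactly. Their poses are not given: they have to be found in the camera images.
- pot: White open plastic pot, loose, about 0.16 kg, standing on the bench left or right in front of the bin. Box 60 (x) by 66 (y) by 60 (z) mm; origin at the centre of its underside, z up. Its steel hook and orange grip are on the +x side (see hook, grip); the centre of mass lies 20 to 30 mm from the grip, towards -x. It hangs with its x axis along the bin's x.
- hook (a point): Middle of the underside of the hook's bridge, which bears on the rim; pot frame (38.5, 0, 85) mm, axes as the pot's. Hook 24 mm wide (y). Its slot is 11 mm wide (pot x 33 to 44), open downwards, between the flat strap down the pot's back (outer face at x 33) and a prong 4 mm thick reaching 25 mm below the bridge, tip flared out to x 52 and 33 mm below.
- grip (a point): Grasp point on the orange grip block standing on the hook's bridge; pot frame (39, 0, 128) mm, axes as the pot's, so 0.5 mm in x and 43 mm in z from hook. Block 16 (x) by 24 (y) mm, from 90 to 145 mm above the pot's origin. Gripping across its x (16 mm) keeps the pot from pitching.
- bin: Blue bin fixed to the bench, 150 mm (x) by 400 mm (y), walls 5 mm thick, 90 mm high. Origin under the middle of the near wall's outer face; x points into the bin, y along the near wall, z up. A steel rim strip, 300 mm long, 5 mm thick (x 0 to 5), stands on the near wall in its plane, top edge 125 mm above the origin; on springs, it yields down by 5 mm at most, 2.5 N per mm after the first 1 N.
- rim (a point): Bin frame (2.5, 0, 125) mm: rim top level, mid thickness, axes as the bin's; NOT the notch. The one notch is 29 mm wide, 12 mm deep, corners bevelled 6 mm at 45 deg (41 mm wide at the top). Its centre is anywhere from y -50 to +50, not measured: see or feel it. It is the strip's middle; plain rim is always at |y| 71 to 97. Home in the notch, hook is 12 mm below this level.
- sticks: Bystander: clear cup of wooden sticks, 60 mm across, 85 mm high with sticks, origin at its underside; in front of the bin on the side where the pot is not.
- amber: Bystander: amber dropper bottle, 36 mm across, 79 mm high, standing in the bin; origin at its underside.
- white_dropper: Bystander: white dropper bottle with blue cap, 36 mm across, 79 mm high, standing in the bin; origin at its underside.
- dish_stack: Bystander: stack of six red culture dishes, 88 mm across, 84 mm high; origin at its underside.
- green_rack: Bystander: green tube rack 80 by 120 mm, 60 mm high, with two tubes reaching 114 mm; origin at its underside.
- wash_bottle: Bystander: white bottle, 60 mm across, 140 mm high; origin at its underside.
Mind the look-alikes: they are no part of the job. What is shaped like the pot but yellow is not meant.

How it is judged:
On the way, in this order (a step that is already met when the one before it is completed fails the run):
1. the pot is lifted clear of the bench in the gripper (height (world z) of pot above 0.045 m and contact force between pot and the fingers above 1 N), for 0.1 s.
2. the hook is over the rim, at the height of the rim's top edge (within 6 mm), pot on the outside (x of hook in the frame of bin between -0.006 and 0.011 m and y of hook in the frame of bin between -0.16 and 0.16 m and z of hook in the frame of bin between 0.119 and 0.131 m and x of pot in the frame of bin below -0.015 m), for 0.05 s.
At the end, for the whole second after the job is handed in: The released pot hangs still in the rim notch, outside the bin: hook 108 to 117 mm above the bin origin, -6 to +11 mm from it in bin x, within 160 mm in bin y; pot upright within 0.15 rad, square to the rim within 0.2 rad (x of hook in the frame of bin between -0.006 and 0.011 m and y of hook in the frame of bin between -0.16 and 0.16 m and z of hook in the frame of bin between 0.108 and 0.117 m and x of pot in the frame of bin below -0.015 m and angle between pot's own z axis and vertical below 0.15 rad and angle between the x axis of pot and the x axis of bin, either way round below 0.2 rad and linear speed of pot below 0.02 m/s and angular speed of pot below 0.2 rad/s); the robot touches nothing.
It fails at once if the bin, with its rim, is pressed with more than 25 N by anything (contact force between bin and anything else above 25 N).
It fails at once if a bystander is moved by more than 30 mm (distance of any of sticks, amber, white_dropper, dish_stack, green_rack, wash_bottle from where it was at the start of the episode above 0.03 m).
It also fails if it takes over 72 s, if anything falls off the work surface, if the arm or the gripper's body presses on something with over 40 N, if the wrist force passes 120 N, or if a joint passes its speed limit or range.

## Robot

A 6-joint arm with a two-finger parallel gripper is mounted at the origin on the work surface. World frame = base frame: x ahead of the robot, y to its left, z up, the work surface at z = 0. Lengths are in m, angles in rad, forces in N, time in s.
With the tool pointing down it reaches from about 0.375 to 0.925 m from the base axis. Payload 5.7 kg.
Tool frame: the origin (TCP) lies on the centre line of the jaws, within the pads' length; the fingertips stand 17 mm ahead of it and the grasp point (between the pads) lies 2 mm behind it; z points along the fingers, x is the direction in which the jaws open and shut, and the axes are right-handed (so a half turn about z gives the same grasp; the last joint's range is limited). The gripper opens to 85 mm and grips with 20 to 120 N. Pads are 22 mm wide; open, the fingers measure 114 mm over their backs; the gripper's body (76 mm by 85 mm) begins 54 mm behind the grasp point. The pads swing forward as they close: fully open they stand 13 mm farther back than shut.
Start: joints at [1.087, 0.359, 1.51, -0, 1.272, -0.115], TCP at [0.216, 0.56, 0.248] pointing down, gripper open.
Joint ranges: [-2.97, 2.97], [-1.01, 2.36], [0.21, 2.38], [-0.96, 4.11], [0.2, 2.71], [-2.98, 2.98]. Speed limits (rad/s): [2.39, 2.39, 3.14, 3.14, 3.14, 3.14].

## Interface

Orientations are given as a rotation vector (axis times angle).
In Python, from workcell import status, camera, camera_info, hand_in, spotter gives the robot as it stands.
- The arm moves only by the tool carry_out, never from a script. Its argument "plan" is a list of rows, each a list of 6 numbers: the shift along the tool's x, y, z in units of 10 cm (1.0 is 10 cm), then the turn, a rotation vector about the tool's x, y, z in units of 1.5 rad (1.0 is 1.5 rad). In form: [[x, y, z, rx, ry, rz], ...]. A call has 1 to 8 rows; each row shifts and turns the commanded pose from where the row before left it, along the tool's axes as they then stand; what a row does not reach is not made up. A row lasts 1/12 s, in which the tool goes at most 41.7 mm and 7.16 degrees, less where a joint would pass 70% of its speed; a pose out of reach is approached as far as the arm can. A call with a number of a shift or a turn outside -1 to 1 is refused whole. A call with a gripper value outside its range is refused whole. "gripper" is the closure, from 0 (fully open) to 1 (shut), set as the call begins (left out, the last holds). The fingers move at their own pace and stop on an object; "newtons" is the grip in N (left out, the last holds). Time passes only in rows, so rows that do not move let the fingers close. It gives the time, the measured TCP pose, the force and the opening at its end, in the units of the state.
- status.state(): the state, without advancing time (a new reading comes with each control period).
- camera(name): name is "scene" or "top" or "wrist"; returns the picture (400x640x3 uint8, red, green, blue); there is no depth.
- camera_info(name): a dict with "fx", "fy", "cx", "cy" (pixels), "pose" (4x4, takes a point from camera to world coordinates); the wrist camera has in their place "tool_from_camera" (4x4, takes a point from camera to tool coordinates, whose origin is the TCP and whose axes are the tool frame's). Camera axes: x right, y up, looking along -z (the intrinsics and any distortion apply to the point x, -y, -z); pixel columns grow to the right and rows downward; lengths in m; the calibration is good to about 2 mm. A picture is of the moment at which its call begins: read the wrist's pose just before it. camera_info takes no time and is no camera call.
- hand_in(): hands the job in, once; it reports no verdict.
Trained networks look in the newest picture that a camera, given by its name, has taken for a name from the list of things; names that differ only in an ending like _2 or _b are one class to them, and where a whole thing is asked for, a point or a joint stands for the part that bears it (a point fixed in the world has none). Each returns a list of dicts, best first, with "p" (0 to 1); they miss things now and then, are a little off and sometimes report something else, mostly with a low value. They report only what shows in the picture. A call takes as long as a camera call. They do not tell look-alikes from the thing itself.
- spotter.cut_out(camera, query): "region" (400x640 bool, what is visible of it) and "extent" ([left, top, right, bottom] in pixels, round what is visible of it).
- spotter.pinpoint(camera, query): "pixel" ([column, row] in pixels: a listed point, or the origin of a listed thing).
The state is a dict: "clock": time; "qpos": joint angles; "joint_vel": joint speeds; "effort": joint torques, N m; "position": TCP position; "ee_rot": TCP orientation; "wrist_force": force on the tool from outside, world axes, zero at the start; "ft_torque": the same for the moment, N m; "gripper_width": opening from 0.0 (shut) to 1.0 (fully open).
Only numpy, scipy, OpenCV 4.12 (cv2) and the standard library are available. Lean on these libraries where they do the work, as an engineer would, in place of code of your own. Each camera call takes 0.05 s, during which the arm holds its last target. There are 200 camera calls.

## Working session

There is one attempt and no reset: what is moved stays moved. The work goes in short steps, Python scripts to look and compute and a tool call to move; the robot and the scene stay as the last step left them, time stands still between calls to the robot, and variables do not carry over. Pictures are saved under pics/ and viewed, about 8 in all and at most 12, crops included, and the job is handed in when it is done.

Besides the shell and the picture viewer there is one more tool, called as name(argument=value, ...), one argument or row to a line, values as JSON. carry_out: Moves the arm, as the interface text tells. Shifts and turns lie within -1 to 1; 1 stands for 10 cm of shift or 1.5 rad of turn. Its arguments: {"type":"object","properties":{"plan":{"type":"array"},"gripper":{"type":"number"},"newtons":{"type":"number"}},"required":["plan"]}

```bash
mkdir -p pics; cat > h.py <<'E'
import numpy as np, cv2
from workcell import status, camera, camera_info, hand_in, spotter
from scipy.spatial.transform import Rotation as R
def save(im,n): cv2.imwrite('pics/'+n,im[:,:,::-1])
def ray(name,px):
    i=camera_info(name)
    if 'pose' in i: T=np.array(i['pose'])
    else:
        s=status.state(); W=np.eye(4); W[:3,:3]=R.from_rotvec(s['ee_rot']).as_matrix(); W[:3,3]=s['position']; T=W@np.array(i['tool_from_camera'])
    d=np.array([(px[0]-i['cx'])/i['fx'],-(px[1]-i['cy'])/i['fy'],-1.])
    return T[:3,3],T[:3,:3]@d
def atz(name,px,z):
    o,d=ray(name,px); return o+d*(z-o[2])/d[2]
def tri(rs):
    A=np.zeros((3,3));b=np.zeros(3)
    for o,d in rs:
        d=d/np.linalg.norm(d);P=np.eye(3)-np.outer(d,d);A+=P;b+=P@o
    p=np.linalg.solve(A,b)
    return p,[np.linalg.norm(np.cross(p-o,d/np.linalg.norm(d))) for o,d in rs]
E
python3 - <<'E'
from h import *
print(status.state())
ims=[]
for c in ['scene','top']:
    im=camera(c);ims.append(im); i=camera_info(c); print(c,{k:(np.round(v,3).tolist()) for k,v in i.items() if k!='name'})
    for q in ['pot','grip','hook','bin','rim','sticks']:
        for r in spotter.pinpoint(c,q)[:3]: print(c,q,np.round(r['pixel'],1),round(r['p'],2))
save(ims[0],'scene0.png');save(ims[1],'top0.png')
E
```

```text
{'clock': 0.0, 'qpos': array([ 1.08689518e+00,  3.59508301e-01,  1.51142751e+00, -4.96002108e-06,
        1.27247343e+00, -1.15074644e-01]), 'joint_vel': array([-0.00046653, -0.00012485,  0.00079355, -0.0006532 , -0.00069064,
       -0.00054495]), 'effort': array([-1.26245879e-03, -5.27621698e+01, -2.78613549e+01, -7.93847812e-04,
        1.33544524e-02, -1.54939954e-05]), 'position': array([0.21600947, 0.55908625, 0.24745345]), 'ee_rot': array([ 2.59041463e+00,  1.77594877e+00, -2.51903449e-03]), 'wrist_force': array([ 0.05526103,  0.08498254, -0.37607204]), 'ft_torque': array([ 0.0399753 , -0.02078469,  0.00450611]), 'gripper_width': 0.9982949239435845}
scene {'fx': 492.931, 'fy': 492.931, 'cx': 315.623, 'cy': 207.155, 'pose': [[0.437, -0.629, 0.643, 1.395], [0.899, 0.289, -0.328, -0.431], [0.021, 0.722, 0.691, 1.028], [0.0, 0.0, 0.0, 1.0]]}
scene pot [394.5 185.1] 0.71
scene pot [351.8 161.8] 0.7
scene pot [351.4 190.7] 0.67
scene grip [405.6 163.1] 0.97
scene grip [367.  134.3] 0.75
scene grip [360.5 167.5] 0.67
scene hook [363.5 177.1] 0.82
scene hook [405.6 175.3] 0.78
scene hook [365.5 142.2] 0.58
scene bin [353.  246.6] 0.66
scene rim [355.5 218.2] 0.62
scene rim [320.1 290. ] 0.5
scene sticks [234.6 227.4] 0.76
scene sticks [318.9 290. ] 0.65
top {'fx': 375.85, 'fy': 375.85, 'cx': 319.214, 'cy': 195.515, 'pose': [[0.015, 0.986, -0.169, 0.345], [-1.0, 0.016, 0.001, 0.012], [0.004, 0.169, 0.986, 1.134], [0.0, 0.0, 0.0, 1.0]]}
top pot [255.3 237.2] 0.98
top pot [216.1 219.6] 0.67
top pot [237.4 271.7] 0.62
top grip [215.9 269.2] 0.97
top grip [250.6 220.7] 0.93
top grip [201.4 201.5] 0.56
top hook [247.8 220.4] 0.89
top hook [218.7 270.8] 0.63
top bin [346.6 134.9] 0.72
top bin [301.  163.9] 0.67
top rim [298.8 156.7] 0.86
top sticks [384.8 237.2] 0.86
top sticks [301.9 166.9] 0.67
```

View pics/scene0.png

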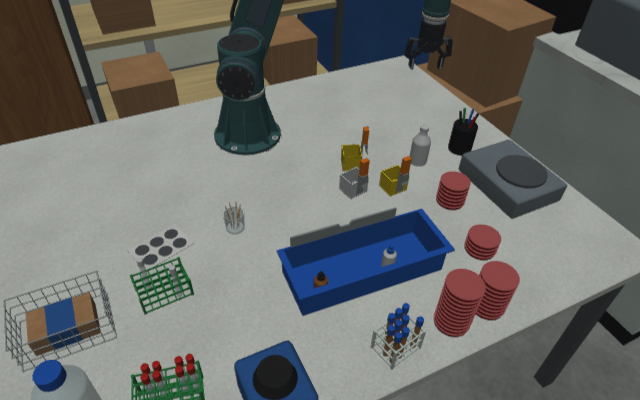

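View pics/top0.png

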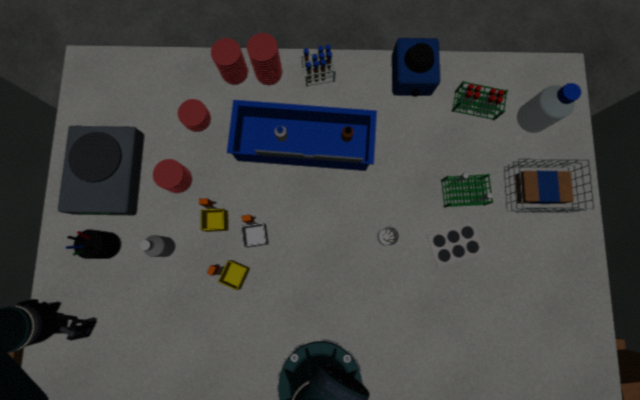

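Scene view: the white pot is at about (353,182) with its grip at (364,165). In the top view it is at (255,236) with the grip at (248,218). Yellow look-alikes stand on both sides. The rim is visible along the bin's near side.

```bash
python3 - <<'E'
from h import *
s=cv2.imread('pics/scene0.png');t=cv2.imread('pics/top0.png')
a=cv2.resize(s[145:255,270:430],(800,550),interpolation=cv2.INTER_CUBIC)
b=cv2.resize(t[90:250,180:380],(800,640),interpolation=cv2.INTER_CUBIC)
cv2.imwrite('pics/c1.png',cv2.convertScaleAbs(a,alpha=1.3))
cv2.imwrite('pics/c2.png',cv2.resize(cv2.convertScaleAbs(b,alpha=1.8),(750,600)))
g,e=tri([ray('scene',(363,166)),ray('top',(249,219))]);print('grip',g,e)
print('potbase top',atz('top',(255.3,237.2),0.0), 'pot scene',atz('scene',(351.4,190.7),0))
for q in [(228.5,155),(375,168),(377,109),(235,100)]: print('bincorner',atz('top',q,.09))
for q in [(278,252),(308,309),(453,248),(418,211)]: print('bincorner scene',atz('scene',q,.09))
E
```

```text
grip [0.4517423  0.20033291 0.12103898] [np.float64(0.0012104398510370206), np.float64(0.0012104398510369573)]
potbase top [0.40937921 0.20017612 0.        ] pot scene [0.41777305 0.19151582 0.        ]
bincorner [0.63765287 0.27227719 0.09      ]
bincorner [ 0.60611579 -0.14759849  0.09      ]
bincorner [ 0.7841279 -0.1552231  0.09     ]
bincorner [0.80510157 0.26250708 0.09      ]
bincorner scene [ 0.62869955 -0.14258611  0.09      ]
bincorner scene [ 0.8143836  -0.14702371  0.09      ]
bincorner scene [0.80387094 0.26724615 0.09      ]
bincorner scene [0.65297709 0.26331439 0.09      ]
```

View pics/c1.png

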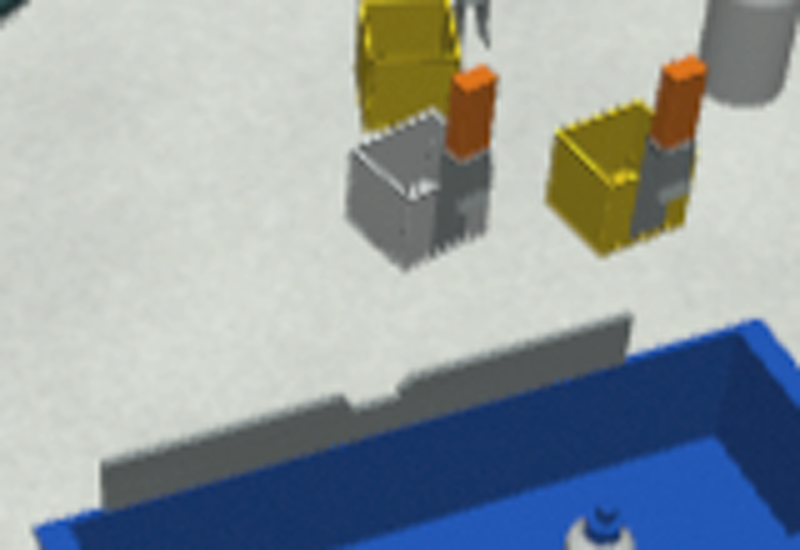

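View pics/c2.png

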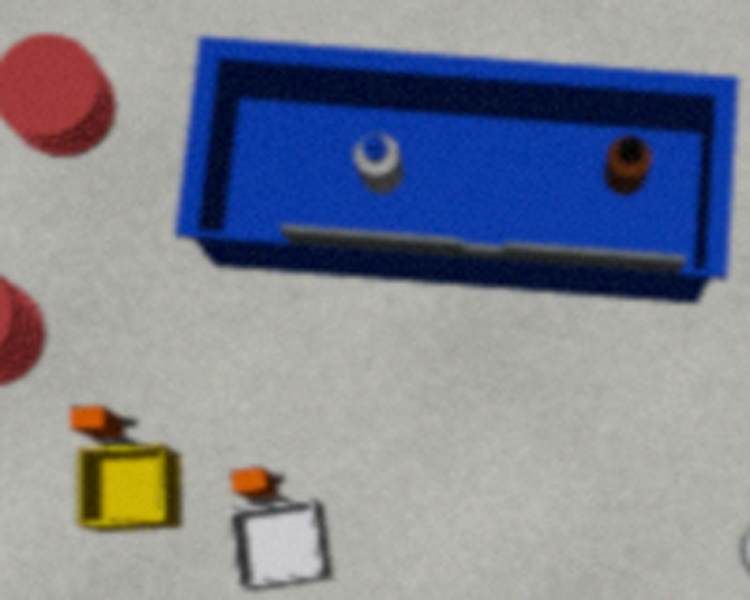

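```bash
cat >> h.py <<'E'
def go(p,yaw,n=None):
    "rows for translate-then-turn towards world p and tool-x yaw, tool pointing down"
    s=status.state();M=R.from_rotvec(s['ee_rot']);d=M.inv().apply(np.array(p)-s['position'])
    tgt=R.from_matrix(np.array([[np.cos(yaw),np.sin(yaw),0],[np.sin(yaw),-np.cos(yaw),0],[0,0,-1.]]))
    print('shift units',np.round(d*10,3),'rows>=',np.linalg.norm(d)/.0417,' turn units',np.round((M.inv()*tgt).as_rotvec()/1.5,4))
E
python3 - <<'E'
from h import *
print(np.round(camera_info('wrist')['tool_from_camera'],3).tolist(),{k:camera_info('wrist')[k] for k in('fx','cx','cy')})
f=lambda c,o,k,p:(o[0]+p[0]/k,o[1]+p[1]/k)
S=[f(0,(270,145),5,p) for p in [(102,463),(632,315),(374,388)]]
T=[f(0,(180,90),3.75,p) for p in [(686,255),(285,226),(482,243)]]
for n,a,b in zip(['-end','+end','notch'],S,T):
    print(n,'scene',atz('scene',a,.125),'top',atz('top',b,.125),'tri',*tri([ray('scene',a),ray('top',b)]))
go([.41,.19,.30],.127)
from scipy.spatial.transform import Rotation
E
```

```text
[[1.0, 0.001, 0.0, -0.0], [0.001, -0.957, -0.289, -0.074], [0.0, 0.289, -0.957, -0.125], [0.0, 0.0, 0.0, 1.0]] {'fx': 280.01474625741787, 'cx': 321.43000269782175, 'cy': 203.64461727007216}
-end scene [ 0.62661819 -0.10715395  0.125     ] top [ 0.62531272 -0.10908465  0.125     ] tri [ 0.62585993 -0.10807523  0.12463586] [np.float64(0.0011436270656339678), np.float64(0.001143627065634038)]
+end scene [0.64694891 0.19144762 0.125     ] top [0.64267259 0.18798036 0.125     ] tri [0.64452743 0.19059318 0.12258255] [np.float64(0.0023745951846186855), np.float64(0.0023745951846186847)]
notch scene [0.63731726 0.04075723 0.125     ] top [0.6320282 0.0418149 0.125    ] tri [0.63351316 0.04246664 0.12065676] [np.float64(0.0005729216858418321), np.float64(0.0005729216858417665)]
shift units [-2.75   3.139 -0.517] rows>= 10.084291222707709  turn units [-0.      0.      0.7167]
```

carry_out(
  plan=[
    [0, 0, -0.1, 0, 0, 0.083],
    [0, 0, -0.1, 0, 0, 0.083],
    [0, 0, -0.1, 0, 0, 0.083],
    [0, 0, -0.1, 0, 0, 0.083],
    [0, 0, -0.1, 0, 0, 0.083],
    [0, 0, 0, 0, 0, 0.083],
    [0, 0, 0, 0, 0, 0.083],
    [0, 0, 0, 0, 0, 0.083],
  ],
  gripper=0,
  newtons=40,
)

```text
clock: 1.37
position: [0.2163, 0.5598, 0.2986]
ee_rot: [-3.125, -0.313, -0.0]
wrist_force: [-1.2, -0.1, 1.6]
gripper_width: 1.002
```

```bash
python3 - <<'E'
from h import *
go([.44,.20,.27],.127)
E
```

```text
shift units [1.478 3.97  0.285] rows>= 10.181611957639781  turn units [-0.0003 -0.0002  0.0486]
```

carry_out(
  plan=[
    [0.14, 0.36, 0, 0, 0, 0],
    [0.14, 0.36, 0, 0, 0, 0],
    [0.14, 0.36, 0, 0, 0, 0],
    [0.14, 0.36, 0, 0, 0, 0],
    [0.14, 0.36, 0, 0, 0, 0],
    [0.14, 0.36, 0, 0, 0, 0],
    [0.14, 0.36, 0, 0, 0, 0],
    [0.14, 0.36, 0, 0, 0, 0],
  ],
)

```text
clock: 2.03
position: [0.3855, 0.299, 0.2985]
ee_rot: [-3.125, -0.323, -0.001]
wrist_force: [1.1, 0.2, -0.2]
gripper_width: 1.0
```

carry_out(
  plan=[
    [0.12, 0.36, 0.1, 0, 0, 0],
    [0.12, 0.36, 0.1, 0, 0, 0],
    [0.12, 0.36, 0.08, 0, 0, 0],
    [0, 0, 0, 0, 0, 0.049],
    [0, 0, 0, 0, 0, 0],
  ],
)

```text
clock: 2.45
position: [0.4429, 0.2003, 0.2699]
ee_rot: [3.135, 0.197, -0.001]
wrist_force: [-0.3, 0.1, 1.0]
gripper_width: 0.999
```

```bash
python3 - <<'E'
from h import *
s=status.state();print(s['position'],s['ee_rot'],s['wrist_force'])
im=camera('wrist');save(im,'w1.png')
for q in ['pot','grip','hook']:
    for r in spotter.pinpoint('wrist',q)[:3]: print(q,np.round(r['pixel'],1),round(r['p'],2))
for r in spotter.cut_out('wrist','grip')[:3]: print(r['extent'],r['p'])
E
```

```text
[0.44291342 0.2003344  0.2698784 ] [ 3.13509036e+00  1.97189317e-01 -1.31746573e-03] [-0.28792541  0.08630348  0.96377791]
pot [300.8 173.8] 0.89
pot [339.6  86. ] 0.84
pot [221.8 124. ] 0.56
grip [399.   71.6] 0.85
grip [191.2  86.6] 0.75
grip [500.6 243.9] 0.22
hook [330.9 184.5] 0.87
hook [211.6  90.8] 0.82
[165.0, 68.4, 254.1, 161.9] 0.86
[319.6, 44.6, 416.1, 118.3] 0.86
[272.4, 147.5, 341.6, 210.8] 0.57
```

View pics/w1.png

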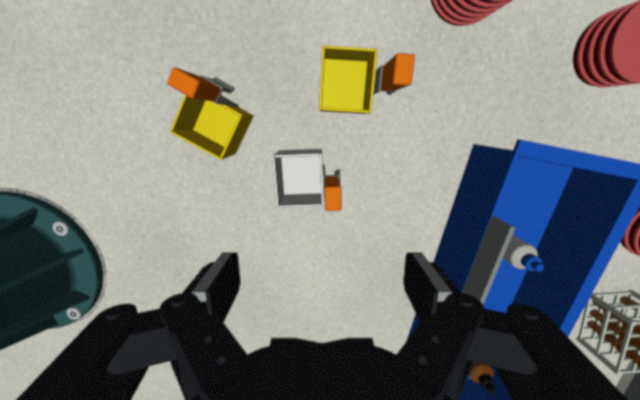

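Wrist view: the white pot is at (300,178) with its orange grip at (333,195), between the two yellow pots and clear of the fingers. I'll work out the edges metrically.

```bash
python3 - <<'E'
from h import *
im=cv2.imread('pics/w1.png')
c=im[140:220,265:350]
cv2.imwrite('pics/c3.png',cv2.resize(c,None,fx=7,fy=7,interpolation=cv2.INTER_CUBIC))
hsv=cv2.cvtColor(c,cv2.COLOR_BGR2HSV)
m=((hsv[...,0]<18)&(hsv[...,1]>150)&(hsv[...,2]>190)).astype('u1')
print(m.sum(),cv2.minAreaRect(np.argwhere(m)[:,::-1].astype('f4')), 'center',np.argwhere(m).mean(0)[::-1]+[265,140])
print([hsv[y,x].tolist() for x,y in [(68,60),(68,45),(68,40)]])
E
```

```text
306 ((67.5, 58.5), (21.0, 13.0), 90.0) center [332.5        198.56862745]
[[14, 218, 215], [13, 239, 97], [12, 229, 89]]
```

View pics/c3.png

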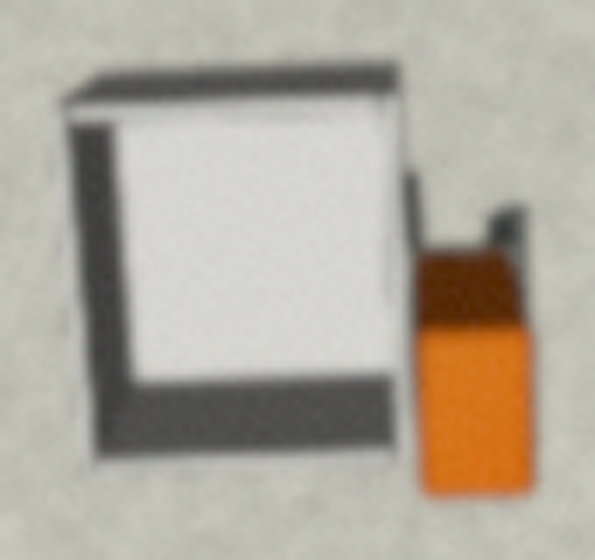

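```bash
python3 - <<'E'
from h import *
f=lambda p,z:atz('wrist',(265+p[0]/7,140+p[1]/7),z)
P=[f(p,.06) for p in [(66,100),(398,93),(98,458),(398,450)]]
G=[f(p,.145) for p in [(415,325),(530,322),(425,495),(535,493)]]
for n,Q in (('pot',P),('grip',G)):
    print(n,np.mean(Q,0)); 
    for a,b in ((0,1),(2,3),(2,0),(3,1)):
        d=Q[b]-Q[a];print(np.linalg.norm(d),np.arctan2(d[1],d[0])-(np.pi/2 if a!=b-1 else 0))
g=np.mean(G,0);p=np.mean(P,0);print('yaw from centres',np.arctan2(g[1]-p[1],g[0]-p[0]))
go([g[0],g[1],.126],.155)
E
```

```text
pot [0.41397974 0.20242284 0.06      ]
0.05638142650135343 0.15535763598288357
0.053770707030470245 0.16225344541100795
0.06367151020116119 0.17610828558134206
0.06330017651010669 0.13496342698643593
grip [0.45134202 0.20794432 0.145     ]
0.015074990163983098 0.16116527970028113
0.01479952671085982 0.15351159362736322
0.02350319679603635 0.19475549418658322
0.02360879210060544 0.18291448758992468
yaw from centres 0.14672037531100066
shift units [ 0.101 -0.033  1.446] rows>= 3.4768365289445415  turn units [-0.0002 -0.0003 -0.0131]
```

carry_out(
  plan=[
    [0.095, -0.033, 0, 0, 0, -0.013],
    [0, 0, 0.3, 0, 0, 0],
    [0, 0, 0.3, 0, 0, 0],
    [0, 0, 0.3, 0, 0, 0],
    [0, 0, 0.25, 0, 0, 0],
    [0, 0, 0.15, 0, 0, 0],
    [0, 0, 0.13, 0, 0, 0],
    [0, 0, 0, 0, 0, 0],
  ],
)

```text
clock: 3.37
position: [0.4498, 0.2073, 0.1249]
ee_rot: [3.131, 0.243, -0.006]
wrist_force: [0.3, -0.2, 0.3]
gripper_width: 0.999
```

carry_out(
  plan=[
    [0, 0, 0, 0, 0, 0],
    [0, 0, 0, 0, 0, 0],
    [0, 0, 0, 0, 0, 0],
    [0, 0, 0, 0, 0, 0],
    [0, 0, 0, 0, 0, 0],
    [0, 0, 0, 0, 0, 0],
    [0, 0, 0, 0, 0, 0],
    [0, 0, 0, 0, 0, 0],
  ],
  gripper=1,
  newtons=40,
)

```text
clock: 4.03
position: [0.4517, 0.207, 0.1278]
ee_rot: [-3.132, -0.238, -0.002]
wrist_force: [0.6, 1.6, 3.2]
gripper_width: 0.182
```

carry_out(
  plan=[
    [0, 0, 0, 0, 0, 0],
    [0, 0, 0, 0, 0, 0],
    [0, 0, 0, 0, 0, 0],
  ],
)

```text
clock: 4.28
position: [0.4518, 0.207, 0.1277]
ee_rot: [-3.132, -0.238, -0.002]
wrist_force: [1.0, 1.8, 7.0]
gripper_width: 0.185
```

carry_out(
  plan=[
    [0, 0, -0.1, 0, 0, 0],
    [0, 0, -0.2, 0, 0, 0],
    [0, 0, -0.25, 0, 0, 0],
    [0, 0, -0.25, 0, 0, 0],
    [0, 0, -0.2, 0, 0, 0.048],
    [0, 0, 0, 0, 0, 0.048],
    [0, 0, 0, 0, 0, 0.048],
    [0, 0, 0, 0, 0, 0],
  ],
)

```text
clock: 4.95
position: [0.4505, 0.2065, 0.2277]
ee_rot: [3.139, -0.104, -0.001]
wrist_force: [0.1, 0.1, -2.5]
gripper_width: 0.177
```

```bash
python3 - <<'E'
from h import *
s=status.state();print(s['position'],s['ee_rot'],s['wrist_force'],s['gripper_width'])
go([.575,.085,.225],-.0635)
E
```

```text
[0.4504647  0.20652082 0.22769078] [ 3.13937758e+00 -1.04292237e-01 -9.35147907e-04] [ 0.05956649  0.11301023 -2.54916313] 0.17695094390470803
shift units [1.323 1.13  0.027] rows>= 4.17318495314413  turn units [ 0.0003  0.0004 -0.0019]
```

carry_out(
  plan=[
    [0.22, 0.19, 0, 0, 0, 0],
    [0.22, 0.19, 0, 0, 0, 0],
    [0.22, 0.19, 0, 0, 0, 0],
    [0.22, 0.19, 0, 0, 0, 0],
    [0.22, 0.19, 0, 0, 0, 0],
    [0.22, 0.18, 0, 0, 0, 0],
    [0, 0, 0, 0, 0, 0],
    [0, 0, 0, 0, 0, 0],
  ],
)

```text
clock: 5.62
position: [0.5758, 0.0844, 0.2265]
ee_rot: [3.14, -0.101, -0.003]
wrist_force: [-1.0, -0.5, -2.1]
gripper_width: 0.182
```

```bash
python3 - <<'E'
from h import *
s=status.state();print(s['position'],s['ee_rot'],s['wrist_force'],s['gripper_width'])
im=camera('wrist');save(im,'w2.png');i2=camera('scene');save(i2,'s2.png')
for c in ('wrist','scene'):
  for q in ['hook','rim','pot','grip']:
    for r in spotter.pinpoint(c,q)[:2]: print(c,q,np.round(r['pixel'],1),round(r['p'],2))
a=cv2.resize(i2[110:260,260:420],(640,600),interpolation=cv2.INTER_CUBIC)
out=np.zeros((600,800,3),'u1');out[:250,:400]=cv2.resize(im,(400,250));out[:,:]=0
save(cv2.convertScaleAbs(a,alpha=1.3),'c4.png')
E
```

```text
[0.57582883 0.08436957 0.22650874] [ 3.13969796e+00 -1.01097303e-01 -2.96947809e-03] [-1.03491549 -0.49725292 -2.05605167] 0.18212715986442235
wrist hook [320.7 241.7] 0.86
wrist rim [323.4 275.4] 0.69
wrist rim [390.8 222.1] 0.6
wrist pot [278.6 207.6] 0.97
wrist pot [65.4 50.9] 0.94
wrist grip [323.8 274.1] 0.76
scene hook [352.6 188.7] 0.91
scene hook [405.6 174.5] 0.61
scene rim [353.4 219.2] 0.83
scene pot [393.1 186.7] 0.89
scene pot [342.  203.2] 0.75
scene grip [346.7 177.5] 0.93
scene grip [406.6 165.9] 0.89
```

View pics/w2.png

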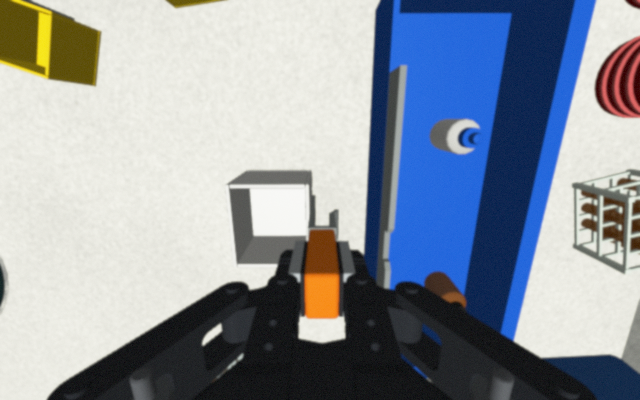

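View pics/c4.png

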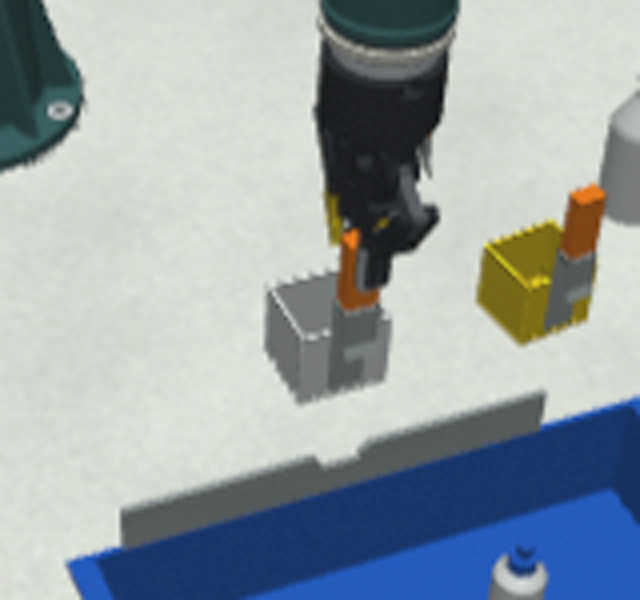

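The wrist view shows the rim running from (403,66) to (385,290), with the notch at rows 232–262. The pot is held squarely, with its hook at (325,225). I'll zoom in on the rim to get precise edges.

```bash
python3 - <<'E'
from h import *
im=cv2.imread('pics/w2.png')
a=cv2.resize(im[50:200,350:440],(360,600),interpolation=cv2.INTER_CUBIC)
b=cv2.resize(im[200:300,290:400],(440,400),interpolation=cv2.INTER_CUBIC)
o=np.zeros((600,800,3),'u1');o[:,:360]=a;o[:400,360:]=b
cv2.imwrite('pics/c5.png',o)
E
```

```text
(no output)
```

View pics/c5.png

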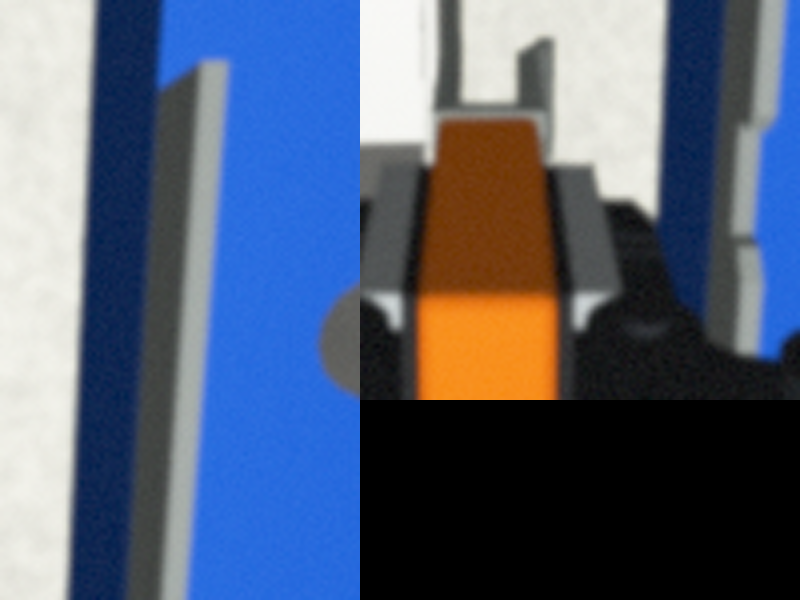

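```bash
python3 - <<'E'
from h import *
s=status.state();print(s['position'])
q=lambda px,z:atz('wrist',px,z)
P=np.array([q(p,.125) for p in [(403.75,65.5),(393.25,199.5),(391.75,225),(388,275)]]);print(np.round(P,4))
k=np.polyfit(P[:,1],P[:,0],1);print('rim x=',k,'yaw',-np.arctan(k[0]))
n=(q((386.5,231),.113)+q((386.5,259),.113))/2; print('notch',n,q((386.5,231),.113)[1]-q((386.5,259),.113)[1], q((391,226),.125),q((388,267),.125))
for px in [(310,227),(337,227)]: print('bridge',q(px,.1888))
E
```

```text
[0.57538653 0.08601252 0.22743084]
[[0.6424 0.1937 0.125 ]
 [0.6357 0.091  0.125 ]
 [0.6347 0.068  0.125 ]
 [0.6316 0.0189 0.125 ]]
rim x= [0.06181009 0.63036209] yaw -0.06173155760586235
notch [0.63284292 0.0431887  0.113     ] 0.028696492455598507 [0.63400767 0.06710408 0.125     ] [0.63159058 0.0272064  0.125     ]
bridge [0.56805675 0.09569818 0.1888    ]
bridge [0.58492732 0.09461543 0.1888    ]
```

carry_out(
  plan=[
    [0.15, -0.02, 0, 0, 0, 0],
    [0.15, -0.02, 0, 0, 0, 0],
    [0.15, -0.02, 0, 0, 0, 0],
    [0.145, 0, 0, 0, 0, 0],
    [0, 0, 0, 0, 0, 0],
    [0, 0, 0, 0, 0, 0],
    [0, 0, 0, 0, 0, 0],
  ],
)

```text
clock: 6.7
position: [0.6344, 0.0879, 0.227]
ee_rot: [3.14, -0.1, -0.002]
wrist_force: [-0.3, 0.4, -2.2]
gripper_width: 0.181
```

```bash
python3 - <<'E'
from h import *
for k in range(3):
  im=camera('wrist'); s=status.state();print(s['position'],s['ee_rot'],s['wrist_force'])
save(im,'w3.png')
im=cv2.imread('pics/w3.png')
o=cv2.resize(im[160:280,270:400],(650,600),interpolation=cv2.INTER_CUBIC)
cv2.imwrite('pics/c6.png',o)
E
```

```text
[0.6342763  0.08788429 0.22707566] [ 3.13984821e+00 -1.00210935e-01 -2.23344645e-03] [-0.02753818 -0.3175165  -1.9682415 ]
[0.63430123 0.08786294 0.22717411] [ 3.13986019e+00 -1.00303845e-01 -1.87070943e-03] [ 0.10663139 -0.04886204 -1.63965779]
[0.63446862 0.08784428 0.22731495] [ 3.13986594e+00 -1.00344942e-01 -1.19551409e-03] [ 0.57048351 -0.11369528 -1.16269538]
```

View pics/c6.png

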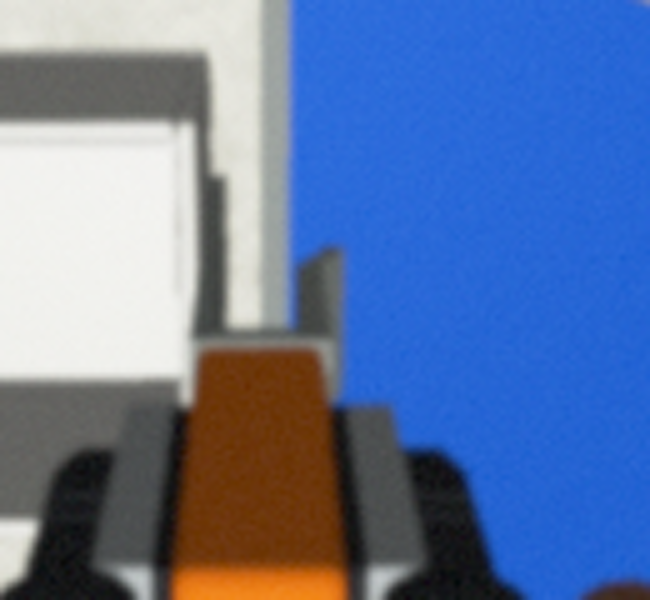

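The wrist crop shows the rim (columns 262–290) inside the slot (225–297). After correcting for depth it sits about 2.5 mm towards the prong. I'll shift 1.5 mm forward and go down.

carry_out(
  plan=[
    [0.015, 0, 0, 0, 0, 0],
    [0, 0, 0.1, 0, 0, 0],
    [0, 0, 0.1, 0, 0, 0],
    [0, 0, 0.1, 0, 0, 0],
    [0, 0, 0.1, 0, 0, 0],
    [0, 0, 0.05, 0, 0, 0],
    [0, 0, 0.03, 0, 0, 0],
    [0, 0, 0, 0, 0, 0],
  ],
)

```text
clock: 7.52
position: [0.6363, 0.0876, 0.178]
ee_rot: [3.14, -0.101, -0.003]
wrist_force: [0.0, 0.3, -1.9]
gripper_width: 0.178
```

carry_out(
  plan=[
    [0, 0, 0.02, 0, 0, 0],
    [0, 0, 0.02, 0, 0, 0],
    [0, 0, 0, 0, 0, 0],
    [0, 0, 0, 0, 0, 0],
  ],
)

```text
clock: 7.85
position: [0.6371, 0.0876, 0.1755]
ee_rot: [3.14, -0.101, 0.001]
wrist_force: [-0.9, 0.0, -2.1]
gripper_width: 0.18
```

carry_out(
  plan=[
    [0, 0, 0.02, 0, 0, 0],
    [0, 0, 0.02, 0, 0, 0],
    [0, 0, 0, 0, 0, 0],
    [0, 0, 0, 0, 0, 0],
  ],
)

```text
clock: 8.18
position: [0.6367, 0.0876, 0.1711]
ee_rot: [3.14, -0.101, -0.001]
wrist_force: [0.0, 0.1, -1.4]
gripper_width: 0.184
```

carry_out(
  plan=[
    [0, 0, 0.02, 0, 0, 0],
    [0, 0, 0, 0, 0, 0],
    [0, 0, 0, 0, 0, 0],
  ],
)

```text
clock: 8.43
position: [0.6368, 0.0877, 0.1691]
ee_rot: [3.14, -0.1, -0.001]
wrist_force: [-0.4, 0.2, -1.8]
gripper_width: 0.183
```

carry_out(
  plan=[
    [0, 0, 0.01, 0, 0, 0],
    [0, 0, 0, 0, 0, 0],
    [0, 0, 0, 0, 0, 0],
  ],
)

```text
clock: 8.68
position: [0.6368, 0.0876, 0.1682]
ee_rot: [3.14, -0.101, -0.0]
wrist_force: [-0.2, -0.3, -1.5]
gripper_width: 0.182
```

carry_out(
  plan=[
    [0, 0, 0.01, 0, 0, 0],
    [0, 0, 0, 0, 0, 0],
    [0, 0, 0, 0, 0, 0],
  ],
)

```text
clock: 8.93
position: [0.6371, 0.0877, 0.1675]
ee_rot: [3.14, -0.101, 0.001]
wrist_force: [-0.3, 0.7, -1.1]
gripper_width: 0.186
```

carry_out(
  plan=[
    [0, 0, 0.01, 0, 0, 0],
    [0, 0, 0, 0, 0, 0],
    [0, 0, 0, 0, 0, 0],
  ],
)

```text
clock: 9.18
position: [0.6371, 0.0877, 0.1666]
ee_rot: [3.14, -0.101, 0.001]
wrist_force: [-0.3, -0.1, 1.2]
gripper_width: 0.174
```

carry_out(
  plan=[
    [0, 0.03, 0, 0, 0, 0],
    [0, 0.03, 0, 0, 0, 0],
    [0, 0.03, 0, 0, 0, 0],
    [0, 0.03, 0, 0, 0, 0],
    [0, 0, 0, 0, 0, 0],
    [0, 0, 0, 0, 0, 0],
  ],
)

```text
clock: 9.68
position: [0.6363, 0.075, 0.1664]
ee_rot: [3.139, -0.101, 0.001]
wrist_force: [0.1, -1.0, 1.1]
gripper_width: 0.18
```

carry_out(
  plan=[
    [0, 0.03, 0, 0, 0, 0],
    [0, 0.03, 0, 0, 0, 0],
    [0, 0.03, 0, 0, 0, 0],
    [0, 0, 0, 0, 0, 0],
    [0, 0, 0, 0, 0, 0],
  ],
)

```text
clock: 10.1
position: [0.6355, 0.0662, 0.1663]
ee_rot: [3.139, -0.101, -0.0]
wrist_force: [0.1, 0.9, 2.5]
gripper_width: 0.18
```

carry_out(
  plan=[
    [0, 0.03, 0, 0, 0, 0],
    [0, 0.03, 0, 0, 0, 0],
    [0, 0, 0, 0, 0, 0],
    [0, 0, 0, 0, 0, 0],
  ],
)

```text
clock: 10.43
position: [0.6351, 0.0603, 0.1663]
ee_rot: [3.139, -0.101, -0.0]
wrist_force: [0.5, 0.8, 3.1]
gripper_width: 0.178
```

carry_out(
  plan=[
    [0, 0.02, 0, 0, 0, 0],
    [0, 0.02, 0, 0, 0, 0],
    [0, 0, 0, 0, 0, 0],
    [0, 0, 0, 0, 0, 0],
  ],
)

```text
clock: 10.77
position: [0.6349, 0.0564, 0.1663]
ee_rot: [3.139, -0.101, -0.0]
wrist_force: [-0.7, -0.1, 1.6]
gripper_width: 0.181
```

carry_out(
  plan=[
    [0, 0.02, 0, 0, 0, 0],
    [0, 0.02, 0, 0, 0, 0],
    [0, 0, 0, 0, 0, 0],
    [0, 0, 0, 0, 0, 0],
  ],
)

```text
clock: 11.1
position: [0.634, 0.0523, 0.1656]
ee_rot: [3.139, -0.101, -0.003]
wrist_force: [0.1, -0.2, -1.9]
gripper_width: 0.182
```

carry_out(
  plan=[
    [0, 0.02, 0, 0, 0, 0],
    [0, 0.02, 0, 0, 0, 0],
    [0, 0, 0, 0, 0, 0],
    [0, 0, 0, 0, 0, 0],
  ],
)

```text
clock: 11.43
position: [0.6343, 0.0485, 0.1662]
ee_rot: [3.14, -0.101, -0.001]
wrist_force: [-0.8, -0.9, -1.6]
gripper_width: 0.18
```

carry_out(
  plan=[
    [0, 0.02, 0, 0, 0, 0],
    [0, 0, 0.02, 0, 0, 0],
    [0, 0, 0.02, 0, 0, 0],
    [0, 0, 0, 0, 0, 0],
    [0, 0, 0, 0, 0, 0],
  ],
)

```text
clock: 11.85
position: [0.634, 0.0468, 0.162]
ee_rot: [3.14, -0.1, -0.001]
wrist_force: [0.1, -1.0, -2.6]
gripper_width: 0.183
```

carry_out(
  plan=[
    [0, 0, 0.015, 0, 0, 0],
    [0, 0, 0, 0, 0, 0],
    [0, 0, 0, 0, 0, 0],
  ],
)

```text
clock: 12.1
position: [0.6342, 0.0468, 0.1607]
ee_rot: [3.14, -0.1, -0.0]
wrist_force: [-0.3, 0.7, -2.6]
gripper_width: 0.182
```

carry_out(
  plan=[
    [0, 0, 0.01, 0, 0, 0],
    [0, 0, 0, 0, 0, 0],
    [0, 0, 0, 0, 0, 0],
  ],
)

```text
clock: 12.35
position: [0.6342, 0.0468, 0.1598]
ee_rot: [3.14, -0.1, -0.0]
wrist_force: [0.4, 1.1, -2.0]
gripper_width: 0.181
```

carry_out(
  plan=[
    [0, 0, 0.015, 0, 0, 0],
    [0, 0, 0, 0, 0, 0],
    [0, 0, 0, 0, 0, 0],
  ],
)

```text
clock: 12.6
position: [0.6342, 0.0467, 0.1582]
ee_rot: [3.14, -0.101, -0.0]
wrist_force: [-0.3, -0.7, -2.2]
gripper_width: 0.179
```

carry_out(
  plan=[
    [0, 0, 0.01, 0, 0, 0],
    [0, 0, 0, 0, 0, 0],
    [0, 0, 0, 0, 0, 0],
  ],
)

```text
clock: 12.85
position: [0.6342, 0.0468, 0.1572]
ee_rot: [3.14, -0.1, -0.0]
wrist_force: [0.3, 0.1, -1.1]
gripper_width: 0.183
```

carry_out(
  plan=[
    [0, 0, 0.01, 0, 0, 0],
    [0, 0, 0, 0, 0, 0],
    [0, 0, 0, 0, 0, 0],
  ],
)

```text
clock: 13.1
position: [0.6342, 0.0468, 0.1562]
ee_rot: [3.14, -0.1, -0.0]
wrist_force: [0.0, 0.6, -1.8]
gripper_width: 0.182
```

carry_out(
  plan=[
    [0, 0, 0.01, 0, 0, 0],
    [0, 0, 0, 0, 0, 0],
    [0, 0, 0, 0, 0, 0],
  ],
)

```text
clock: 13.35
position: [0.6344, 0.0467, 0.1554]
ee_rot: [3.14, -0.101, 0.0]
wrist_force: [0.5, -0.1, -0.2]
gripper_width: 0.179
```

carry_out(
  plan=[
    [0, 0, 0.006, 0, 0, 0],
    [0, 0, 0, 0, 0, 0],
    [0, 0, 0, 0, 0, 0],
  ],
)

```text
clock: 13.6
position: [0.6344, 0.0468, 0.1549]
ee_rot: [3.14, -0.1, 0.001]
wrist_force: [-0.5, 1.1, 1.0]
gripper_width: 0.18
```

Contact came 12 mm below the plain-rim contact level, so the hook is home. Releasing now.

carry_out(
  plan=[
    [0, 0, 0, 0, 0, 0],
    [0, 0, 0, 0, 0, 0],
    [0, 0, 0, 0, 0, 0],
    [0, 0, 0, 0, 0, 0],
    [0, 0, 0, 0, 0, 0],
    [0, 0, 0, 0, 0, 0],
  ],
  gripper=0.5,
)

```text
clock: 14.1
position: [0.6342, 0.0468, 0.1546]
ee_rot: [3.14, -0.1, -0.0]
wrist_force: [1.0, -0.1, -0.2]
gripper_width: 0.499
```

```bash
python3 - <<'E'
from h import *
s=status.state();print(s['position'],s['wrist_force'],s['gripper_width'])
im=camera('wrist');save(im,'w4.png');i2=camera('scene')
a=cv2.resize(i2[130:250,290:410],(400,400),interpolation=cv2.INTER_CUBIC)
b=cv2.resize(im[120:320,220:420],(400,400),interpolation=cv2.INTER_CUBIC)
save(np.hstack([a,b]),'c7.png')
E
```

```text
[0.63424461 0.04675443 0.15464183] [ 0.97275257 -0.12891148 -0.1972607 ] 0.4988725502028459
```

View pics/c7.png

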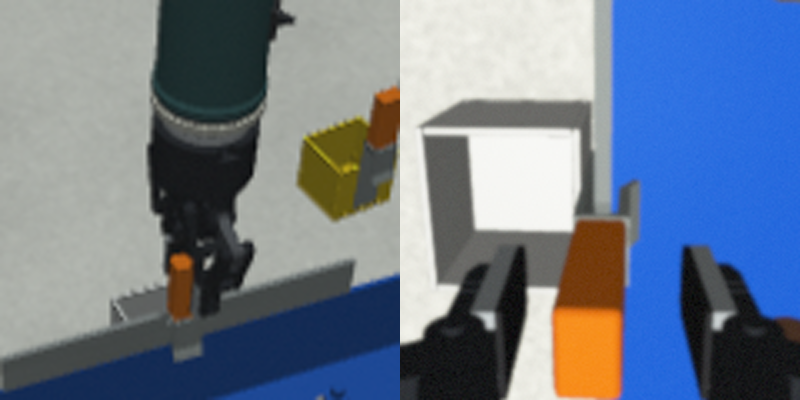

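The pot hangs on the rim with its prong inside the bin and a slight settling lean. Both pads are clear of the grip. Lifting off.

carry_out(
  plan=[
    [0, 0, -0.05, 0, 0, 0],
    [0, 0, -0.15, 0, 0, 0],
    [0, 0, -0.3, 0, 0, 0],
    [0, 0, -0.3, 0, 0, 0],
    [0, 0, -0.3, 0, 0, 0],
    [0, 0, -0.3, 0, 0, 0],
    [0, 0, 0, 0, 0, 0],
    [0, 0, 0, 0, 0, 0],
  ],
)

```text
clock: 14.87
position: [0.6356, 0.0467, 0.2975]
ee_rot: [3.14, -0.1, 0.008]
wrist_force: [0.2, -0.7, 0.5]
gripper_width: 0.501
```

```bash
python3 - <<'E'
from h import *
s=status.state();print(s['position'],s['wrist_force'],s['gripper_width'])
im=camera('wrist');i2=camera('scene')
for r in spotter.pinpoint('scene','hook')[:2]: print(r['pixel'],r['p'])
for r in spotter.pinpoint('wrist','hook')[:2]: print('w',r['pixel'],r['p'])
a=cv2.resize(i2[150:250,290:390],(400,400),interpolation=cv2.INTER_CUBIC)
b=cv2.resize(im[80:330,200:450],(400,400),interpolation=cv2.INTER_CUBIC)
save(np.hstack([a,b]),'c8.png')
E
```

```text
[0.63563418 0.04673761 0.29752206] [ 0.18277468 -0.6972071   0.50632208] 0.5006307608579399
[402.1, 173.8] 0.59
[366.8, 140.2] 0.43
w [318.8, 190.3] 0.88
w [319.3, 171.6] 0.75
```

View pics/c8.png

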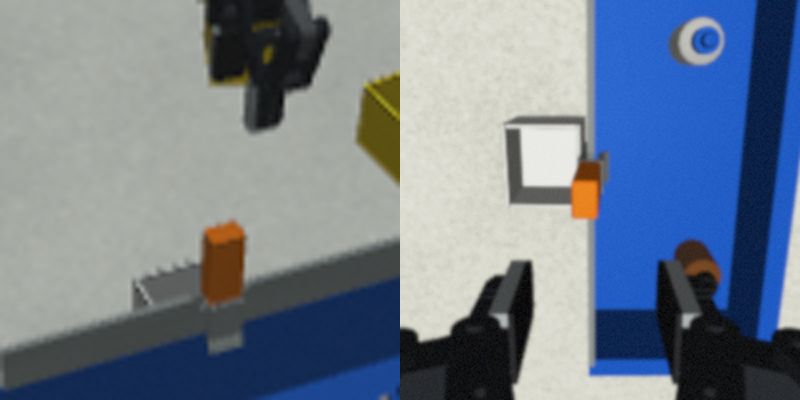

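```bash
python3 - <<'E'
from workcell import hand_in
print(hand_in())
E
```

```text
the job is handed in; nothing more can be done
None
```

The white pot now hangs by its hook in the rim notch, on the robot's side of the bin. The job was handed in at about 15 s of the 72 s allowed; the hand-in gives no verdict.

- **What I did:** I gripped the orange grip across its 16 mm side, lifted the pot and turned it square to the bin. I set the hook on plain rim about 40 mm from the notch with roughly 3 N, then slid it along until the force dropped away. I lowered it about 12 mm until it touched bottom, opened the gripper and backed off straight up.
- **Hook home:** touchdown in the notch came about 12 mm below the plain-rim contact, and the last pictures show the hook seated.
- **Forces:** the wrist force readings, taken at the end of each move, stayed at or below about 7 N, and the gripper was clear of everything at the end.
- **Not measured directly:** the pot settled with a slight lean. From the slot clearance I put it at 0.05 rad or less, against a limit of 0.15.
- **Disagreement:** in the last scene picture the spotter's best "hook" results were the yellow look-alikes. I relied on the wrist camera and my own view of the picture instead.
- **Bystanders:** I didn't measure their positions again at the end. The gripper went near none of them while low, and they looked undisturbed where they showed in the pictures.

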